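# Slide a holder of microscope slides home under the scanner's hold-down spring

### The job

The holder with two glass slides lies loose in the run-out tray of the slide scanner, just short of the leaf spring that holds it down. Press a fingertip down hard on the holder's rubber thumb pad and slide it under the spring until its leading edge is fully home against the two steel stops, then let go and move clear. Do not touch the glass slides or lift the holder out of the tray, and leave the other things on the bench where they are.

Things in the scene. Friction and masses are not known exactly. Their poses are not given: they have to be found in the camera images.
- scanner: White slide scanner fixed to the bench, casing 260 mm wide, 215 mm high, a flat aluminium tray run out of its front. Origin: at bench level straight below the middle of the stop line. x: level, along the tray into the machine, the way the holder must slide; z up. The casing fills x = 45 to 385 mm; the tray floor, 50 mm above the bench, x = -186 to 46 mm, 94 mm wide
- stop_line (a point): Point on the tray floor, on its centre line, in the plane of the faces of the two steel end stops (each 14 mm wide, 10 mm high, centred 28 mm either side). Axes as scanner. A fully home holder has its lead_edge here. Guide rails 6 mm high, 76 mm apart, run along the tray. Floor, rails and stops are slick (friction about 0.15)
- tray_lip (a point): Middle of the top of the lip that closes the tray's outer end: 8 mm high above the tray floor, its inner face 177 mm before the stop line. At the start only 3 to 9 mm remain between it and the holder's outer end, too little for a finger. Axes as scanner
- leaf (a joint): Lift angle (rad) of the steel leaf spring, 26 mm wide, on the tray's centre line. It slopes down to the holder, rubs 10 mm before the stop line; turned-up tip 22 mm before it. At 0 (rest) its rubbing line is 5 mm, its tip 11.5 mm above the floor; on the holder it reads about 0.07 and presses with 6 N. Sliding in takes up to 9 N. Let go half-way, the holder is pushed back out; fully home it stays
- holder: Loose flat plastic slide holder, 142 mm long (x), 72 mm wide (y), 8 mm thick, about 0.12 kg, lying in the tray with 2 mm play to either rail, its leading edge 26 to 32 mm short of the stops at the start. Origin: centre of its underside; x points to its leading edge (towards the stops), z up. Slick but for the thumb pad
- lead_edge (a point): Middle of the holder's leading edge, at its underside; 71 mm from the holder's origin along its x
- thumb_pad (a point): Centre of the top of the ribbed black rubber thumb pad at the holder's outer end, 34 mm (x) by 60 mm (y), 8.5 mm above the tray floor, 51 mm behind the holder's origin. It grips a fingertip (friction about 1): pressed with 16 to 25 N the holder follows the finger, pressed lightly the finger skids at the spring
- slides: The two glass slides, each 76 by 26 mm, side by side in the holder, tops 1.5 mm below the holder's top; they fill x = -29 to 47 mm, y = -30 to 30 mm of the holder's frame, beginning 5 mm beyond the inner end of the thumb pad. Origin and axes as holder. Not to be touched
- slide_box: Bystander: loose blue plastic box for slides, 87 x 102 x 36 mm. Origin: centre of its underside
- oil_bottle: Bystander: small loose amber bottle with black cap, diameter 32 mm, 75 mm high. Origin: centre of its underside
- flask: Bystander: loose white vacuum flask with red cap, diameter 68 mm, 200 mm high. Origin: centre of its underside
Things that resemble listed ones, but are neither listed nor needed, are in the scene too. There is more than one size of the holder; the one meant has the size given above.

How it is judged:
On the way:
1. the fingers press on the holder while it is on its way under the lifted spring (contact force between the fingers and holder above 6 N and value of joint leaf above 0.02 rad and x of lead_edge in the frame of stop_line below -0.004 m), for 0.05 s.
At the end, for the whole second after the job is handed in: The holder rests flat on the tray floor, square in the tray (within 0.06 rad), its leading edge within 3 mm of the stops, with the leaf spring riding on top of it (lifted more than 0.05 rad), at rest and released (x of lead_edge in the frame of stop_line above -0.003 m and z of each of lead_edge, holder in the frame of stop_line below 0.002 m and angle between the x axis of holder and the x axis of scanner, either way round below 0.06 rad and value of joint leaf above 0.05 rad and linear speed of holder below 0.01 m/s); the robot touches nothing.
It fails at once if a glass slide was touched (contact force between slides and anything else above 0.5 N).
It fails at once if the holder was lifted out of the tray (z of holder in the frame of stop_line above 0.008 m or angle between holder's own z axis and vertical above 0.12 rad).
It fails at once if a bystander was moved (distance of any of slide_box, oil_bottle, flask from where it was at the start of the episode above 0.015 m).
It also fails if it takes over 34 s, if anything falls off the work surface, if the arm or the gripper's body presses on something with over 40 N, if the wrist force passes 120 N, or if a joint passes its speed limit or range.

### The arm

A 7-joint arm with a two-finger parallel gripper is mounted at the origin on the work surface. World frame = base frame: x ahead of the robot, y to its left, z up, the work surface at z = 0. Lengths are in m, angles in rad, forces in N, time in s.
With the tool pointing down it reaches from about 0.35 to 0.9 m from the base axis. Payload 19.9 kg.
Tool frame: the origin (TCP) lies at the very end of the fingers, on their centre line; the grasp point (between the pads) lies 19 mm behind it; z points along the fingers, y is the line along which they close (so a half turn about z gives the same grasp; the last joint's range is limited). The gripper opens to 94 mm and grips with 3 to 60 N. Pads are 16 mm wide; open, the fingers measure 119 mm over their backs; the gripper's body (75 mm by 177 mm) begins 78 mm behind the grasp point.
Start: joints at [-1.272, 0.417, -0.01, 1.614, 0.005, 1.111, -0.053], TCP at [0.209, 0.589, 0.205] pointing down, gripper open.
Joint ranges: [-2.81, 2.81], [-0.39, 2.02], [-1.27, 1.25], [0.06, 2.57], [-1.19, 4.33], [0.19, 2], [-2.82, 2.82]. Speed limits (rad/s): [1.89, 1.89, 2.39, 2.39, 3.01, 3.01, 3.01].

### API

Orientations are given as a rotation vector (axis times angle).
In Python, from plant import get_state, grab_frame, camera_model, order gives the robot as it stands.
- The arm moves only by the tool apply_moves, never from a script. Its argument "rows" is a list that holds one entry, the list of rows, each a list of 7 numbers: the shift along the tool's x, y, z in cm, then the turn, a rotation vector about the tool's x, y, z in rad, then the opening, from 0 (shut) to 1 (fully open). A call has 1 to 12 rows; each row is the pose to reach, as a shift and turn from the pose commanded when the call began, along the tool's axes at that moment; what a row does not reach only later rows make up. A row lasts 1/12 s, in which the tool goes at most 41.7 mm and 7.16 degrees, less where a joint would pass 70% of its speed; a pose out of reach is approached as far as the arm can. A call with a gripper value outside its range is refused whole. The fingers move at their own pace and stop on an object; "grip_force" is the grip in N (left out, the last holds). Time passes only in rows, so rows that repeat a pose let the fingers close. It gives the time, the measured TCP pose, the force, the opening and the grip force at its end, in the units of the state.
- get_state(): the state, without advancing time (a new reading comes with each control period).
- grab_frame(name): name is "scene" or "top"; returns the picture (420x560x3 uint8, blue, green, red); there is no depth.
- camera_model(name): a dict with "camera_matrix" (3x3 intrinsics, pixels), "pose" (4x4, takes a point from camera to world coordinates). Camera axes: x right, y down, z forward; pixel columns grow to the right and rows downward; lengths in m; the calibration is good to about 2 mm. A picture is of the moment at which its call begins. camera_model takes no time and is no camera call.
- order.finish_job(): hands the job in; it is judged then, once.
The state is a dict: "time": time; "qpos": joint angles; "qvel": joint speeds; "joint_efforts": joint torques, N m; "ee_pos": TCP position; "eef_rot": TCP orientation; "wrist_force": force on the tool from outside, world axes, zero at the start; "wrist_torque": the same for the moment, N m; "opening": opening from 0.0 (shut) to 1.0 (fully open); "grasp_force": force on a finger pad.
Only numpy, scipy, OpenCV 4.12 (cv2) and the standard library are available. Lean on these libraries where they do the work, as an engineer would, in place of code of your own. Each camera call takes 0.05 s, during which the arm holds its last target. There are 200 camera calls.

## Working session

There is one attempt and no reset: what is moved stays moved. The work goes in short steps, Python scripts to look and compute and a tool call to move; the robot and the scene stay as the last step left them, time stands still between calls to the robot, and variables do not carry over. Pictures are saved under pics/ and viewed, at most 10 in all, crops included, and the job is handed in when it is done.

Besides the shell and the picture viewer there is one more tool, called as name([rows], argument=value, ...), one row to a line, values as JSON. apply_moves: Moves the arm, as the interface text tells. Its arguments: {"type":"object","properties":{"rows":{"type":"array","items":{"type":"array","items":{"type":"array","items":{"type":"number"}}}},"grip_force":{"type":"number"}},"required":["rows"]}

```bash
mkdir -p pics; python3 - <<'E'
from plant import *
import cv2,numpy as np
for n in("scene","top"):
    cv2.imwrite(f"pics/{n}0.png",grab_frame(n)); m=camera_model(n); print(n,np.round(m["camera_matrix"],1).tolist(),np.round(m["pose"],3).tolist())
s=get_state();print(s)
E
```

```text
scene [[527.7, 0.0, 275.5], [0.0, 527.7, 201.3], [0.0, 0.0, 1.0]] [[-0.614, 0.639, -0.463, 0.978], [0.789, 0.497, -0.361, 0.433], [-0.001, -0.587, -0.809, 0.799], [0.0, 0.0, 0.0, 1.0]]
top [[408.9, 0.0, 270.5], [0.0, 408.9, 207.5], [0.0, 0.0, 1.0]] [[0.021, -0.987, 0.161, 0.456], [-0.999, -0.017, 0.027, 0.11], [-0.024, -0.162, -0.987, 0.791], [0.0, 0.0, 0.0, 1.0]]
{'time': 0.1, 'qpos': array([-1.27152381,  0.41787925, -0.01029296,  1.61407229,  0.00470835,
        1.1107137 , -0.05300551]), 'qvel': array([-1.13445279e-03, -1.14579145e-03,  4.97073610e-04, -2.14375041e-03,
        2.57355623e-04,  3.51571745e-05,  1.53941695e-03]), 'joint_efforts': array([ 9.19924132e-04, -8.52580118e+01,  6.39889520e-01, -4.26692390e+01,
       -4.89319686e-02,  1.63216382e-02,  2.88860554e-05]), 'ee_pos': array([0.20879497, 0.58875112, 0.20492729]), 'eef_rot': array([-5.32688621e-01, -3.09601670e+00,  1.64301870e-03]), 'wrist_force': array([-0.15343982, -0.34067226, -0.25049853]), 'wrist_torque': array([-0.05747258, -0.00806558, -0.03955072]), 'grasp_force': 0.0, 'opening': 1.0012363223837484}
```

View pics/scene0.png

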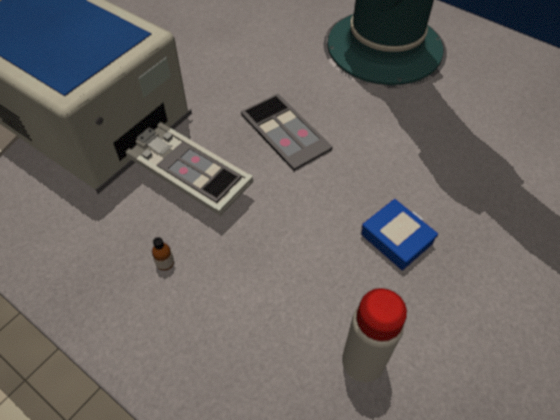

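View pics/top0.png

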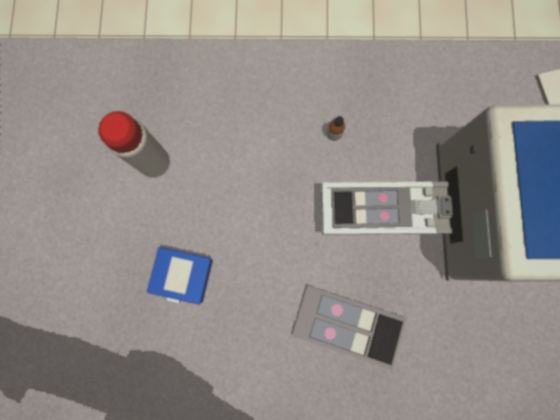

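Two candidate holders in the top image. One lies in the tray at about (370,208), the other loose on the bench at about (348,325) and visibly larger. The one in the tray, just short of the spring at (425,208), fits the description. I'll confirm that in an enlarged crop.

```bash
python3 - <<'E'
import cv2,numpy as np
a=cv2.imread("pics/top0.png")[165:250,310:465]
b=cv2.imread("pics/scene0.png")[115:215,115:260]
a=cv2.resize(a,None,fx=5,fy=5,interpolation=cv2.INTER_CUBIC)
cv2.imwrite("pics/topc.png",a)
cv2.imwrite("pics/scenec.png",cv2.resize(b,None,fx=5,fy=5,interpolation=cv2.INTER_CUBIC))
E
```

```text
(no output)
```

View pics/topc.png

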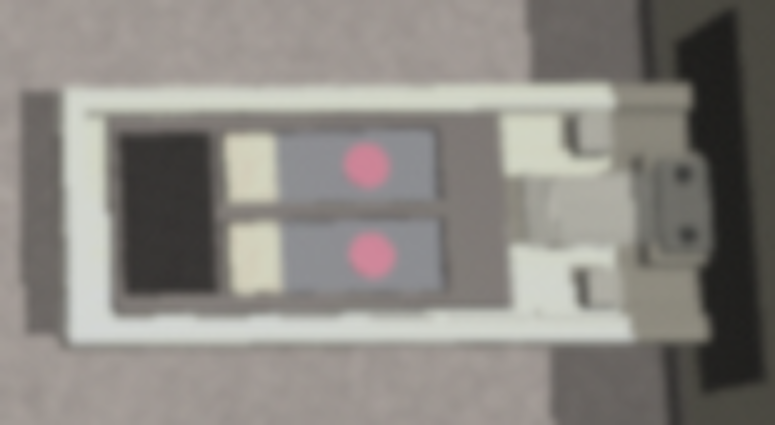

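View pics/scenec.png

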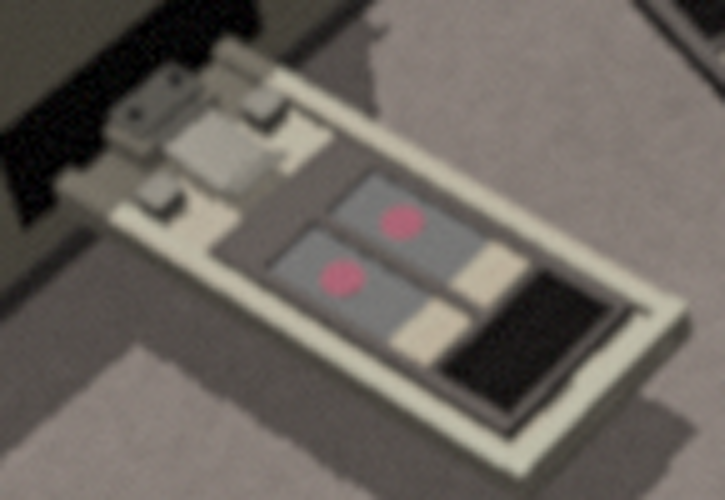

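The crops show the holder in the tray, pad black at the outer end. Top crop: pad corners about (122,133), (210,133), (216,292), (126,293); holder's leading edge from (500,113) to (511,308). Next I'll measure in both views.

```bash
cat > h.py <<'E'
from plant import *
import numpy as np, cv2
from scipy.spatial.transform import Rotation as R
def ray(n,px,z):
    m=camera_model(n);K=np.array(m["camera_matrix"]);T=np.array(m["pose"])
    d=T[:3,:3]@np.linalg.solve(K,[px[0],px[1],1]);return T[:3,3]+d*(z-T[2,3])/d[2]
E
python3 - <<'E'
from h import *
def go(n,off,P,z):
    W=np.array([ray(n,((u+.5)/5-.5+off[0],(v+.5)/5-.5+off[1]),z) for u,v in P])*1000
    print(n,W[:,:2].round(1).tolist(),'mean',W.mean(0).round(1),'sides',np.linalg.norm(W-np.roll(W,-1,0),axis=1).round(1))
    return W
T=(310,165);S=(115,115)
# outer-left, inner-left, inner-right, outer-right (seen from top image)
go("top",T,[(121,133),(209,133),(216,292),(125,294)],.0585)
go("scene",S,[(628,310),(545,268),(440,370),(512,411)],.0585)
go("top",T,[(107,115),(499,113),(511,308),(113,316)],.058)
go("scene",S,[(645,310),(338,135),(215,248),(508,432)],.058)
W=go("top",T,[(62,88),(612,84),(632,338),(68,343)],.056)
print("long edges dir",[np.degrees(np.arctan2(*(W[b]-W[a])[[1,0]])) for a,b in((0,1),(3,2))])
s=get_state();print(R.from_rotvec(s['eef_rot']).as_matrix().round(3))
E
```

```text
top [[607.7, 15.1], [608.2, -16.8], [549.9, -18.7], [548.6, 13.9]] mean [578.6  -1.6  58.5] sides [31.9 58.3 32.6 59.1]
scene [[550.2, 18.5], [553.8, -18.0], [611.6, -16.5], [609.5, 15.6]] mean [ 5.813e+02 -1.000e-01  5.850e+01] sides [36.6 57.9 32.1 59.4]
top [[614.4, 20.1], [617.4, -121.9], [546.2, -123.8], [540.6, 18.2]] mean [579.7 -51.8  58. ] sides [142.   71.3 142.   73.8]
scene [[546.1, 23.0], [552.4, -123.0], [620.4, -119.8], [616.9, 20.2]] mean [584.  -49.9  58. ] sides [146.2  68.  140.1  70.8]
top [[624.7, 36.3], [629.4, -163.8], [536.4, -166.9], [530.8, 34.1]] mean [580.3 -65.1  56. ] sides [200.1  93.  201.1  93.9]
long edges dir [np.float64(-88.66671989245806), np.float64(-88.40557797184732)]
[[-0.942  0.334 -0.   ]
 [ 0.334  0.942 -0.001]
 [-0.    -0.001 -1.   ]]
```

Sizes agree with the description (142 × 72 mm holder, 34 × 60 mm pad), which confirms it. The pad centre is near (0.580, 0.000) m and the slide direction about (0.025, -1). I'll move over it with the fingers shut.

apply_moves([
  [[-4,-3.2,0,0,0,0.12,0.8],[-8,-6.3,0,0,0,0.24,0.5],[-12,-9.5,0,0,0,0.36,0.2],[-16,-12.6,0,0,0,0.48,0],[-20,-15.8,0,0,0,0.6,0],[-24,-19,0,0,0,0.7,0],[-28,-22.1,0,0,0,0.8,0],[-32,-25.3,0,0,0,0.9,0],[-36,-28.5,0,0,0,1.0,0],[-40,-31.6,0,0,0,1.1,0],[-44,-34.8,0,0,0,1.206,0],[-47,-37.1,0,0,0,1.206,0]],
], grip_force=20)

```text
time: 1.1
ee_pos: [0.4755, 0.1638, 0.2055]
eef_rot: [-2.203, -2.24, -0.0]
wrist_force: [0.7, 0.1, 0.3]
opening: 0.187
grasp_force: 0.0
```

```bash
python3 - <<'E'
from h import *
s=get_state();M=R.from_rotvec(s['eef_rot']).as_matrix();print(s['time'],s['ee_pos'],s['opening'],s['qpos'].round(2));print(M.round(3))
print((M.T@(np.array([.580,.002,.10])-s['ee_pos'])*100).round(2))
E
```

```text
1.1 [0.47552752 0.16381992 0.20552365] 0.18657147477416322 [-0.78  0.21  0.44  1.92 -0.1   1.03 -0.28]
[[-0.017  1.     0.   ]
 [ 1.     0.017  0.   ]
 [ 0.     0.    -1.   ]]
[-16.36  10.17  10.55]
```

apply_moves([
  [[-3,2,0,0,0,0,0],[-6,4,0,0,0,0,0],[-9,6,1,0,0,0,0],[-12,8,3,0,0,0,0],[-14,9,5,0,0,0,0],[-16,10,7,0,0,0,0],[-16,10,9,0,0,0,0],[-16,10,10,0,0,0,0],[-16,10,10,0,0,0,0],[-16,10,10,0,0,0,0]],
])

```text
time: 1.93
ee_pos: [0.5786, 0.0089, 0.1057]
eef_rot: [-2.193, -2.249, 0.001]
wrist_force: [0.6, -0.3, 0.1]
opening: 0.005
grasp_force: 0.0
```

```bash
python3 - <<'E'
from h import *
s=get_state();M=R.from_rotvec(s['eef_rot']).as_matrix();print(s['time'],s['ee_pos'],s['opening'],s['wrist_force']);print(M.round(3))
print((M.T@(np.array([.580,.002,.075])-s['ee_pos'])*100).round(2))
f=grab_frame("scene");cv2.imwrite("pics/s1.png",cv2.resize(f[90:220,100:270],None,fx=4,fy=4,interpolation=cv2.INTER_CUBIC))
E
```

```text
1.9333 [0.57859053 0.00892769 0.10566232] 0.005089843711129944 [ 0.57298067 -0.25759703  0.14062747]
[[-0.025  1.    -0.001]
 [ 1.     0.025  0.   ]
 [ 0.    -0.001 -1.   ]]
[-0.7   0.13  3.07]
```

View pics/s1.png

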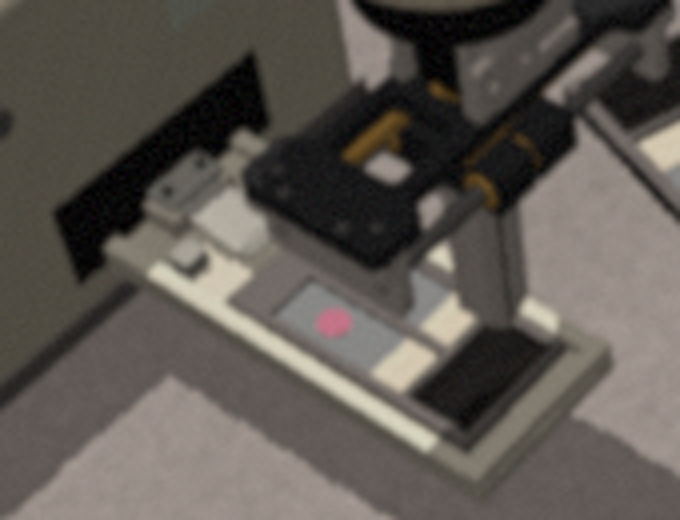

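```bash
python3 - <<'E'
from h import *
m=camera_model("scene");K=np.array(m["camera_matrix"]);T=np.linalg.inv(m["pose"])
s=get_state();M=R.from_rotvec(s['eef_rot']).as_matrix();p=s['ee_pos']
for t in [(0,0,0),(0,.0125,0),(0,-.0125,0),(.008,0,0),(-.008,0,0),(0,0,-.097),(0,.0885,-.097),(0,-.0885,-.097)]:
    c=T[:3,:3]@(p+M@np.array(t))+T[:3,3];u=K@c/c[2];print(t,((u[:2]-[100,90])*4).round())
E
```

```text
(0, 0, 0) [494. 307.]
(0, 0.0125, 0) [475. 326.]
(0, -0.0125, 0) [513. 289.]
(0.008, 0, 0) [508. 316.]
(-0.008, 0, 0) [479. 299.]
(0, 0, -0.097) [474. 147.]
(0, 0.0885, -0.097) [319. 288.]
(0, -0.0885, -0.097) [614.  21.]
```

The shut fingertips project to (494,307), where the picture shows them. The dark part at (330,200) is the gripper body, well above the tray. Now going down over the pad.

apply_moves([
  [[-0.3,0.1,1,0,0,0,0],[-0.7,0.15,2,0,0,0,0],[-0.7,0.15,3,0,0,0,0],[-0.7,0.15,3.8,0,0,0,0],[-0.7,0.15,4.2,0,0,0,0],[-0.7,0.15,4.4,0,0,0,0],[-0.7,0.15,4.4,0,0,0,0],[-0.7,0.15,4.4,0,0,0,0]],
])

```text
time: 2.65
ee_pos: [0.5806, 0.0012, 0.0616]
eef_rot: [2.194, 2.248, 0.0]
wrist_force: [-0.4, 0.1, -0.1]
opening: 0.004
grasp_force: 0.0
```

```bash
python3 - <<'E'
from h import *
f=grab_frame("scene");cv2.imwrite("pics/s2.png",cv2.resize(f[130:220,170:270],None,fx=6,fy=6,interpolation=cv2.INTER_CUBIC))
E
```

```text
(no output)
```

View pics/s2.png

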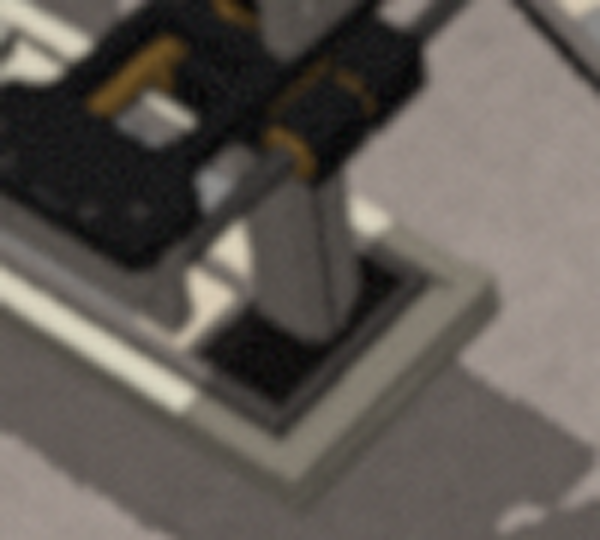

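The fingertips, lower corner at (315,340), stand over the black pad and clear of both the slides and the lip. Press down in small steps.

apply_moves([
  [[0,0,0.1,0,0,0,0],[0,0,0.2,0,0,0,0],[0,0,0.3,0,0,0,0],[0,0,0.4,0,0,0,0],[0,0,0.4,0,0,0,0],[0,0,0.4,0,0,0,0]],
])

```text
time: 3.2
ee_pos: [0.5816, 0.0012, 0.0587]
eef_rot: [2.194, 2.247, 0.003]
wrist_force: [-1.6, 0.3, 14.9]
opening: 0.005
grasp_force: 7.9
```

apply_moves([
  [[0,0,0.03,0,0,0,0],[0,0,0.05,0,0,0,0],[0,0,0.05,0,0,0,0]],
])

```text
time: 3.45
ee_pos: [0.5819, 0.0012, 0.0586]
eef_rot: [2.193, 2.246, 0.004]
wrist_force: [-3.1, 0.1, 22.2]
opening: 0.001
grasp_force: 11.2
```

apply_moves([
  [[-0.15,0,0,0,0,0,0],[-0.3,0,0,0,0,0,0],[-0.45,0,0,0,0,0,0],[-0.6,0,0,0,0,0,0],[-0.75,0,0,0,0,0,0],[-0.9,0,0,0,0,0,0],[-1.05,0,0,0,0,0,0],[-1.2,0,0,0,0,0,0]],
])

```text
time: 4.12
ee_pos: [0.5826, -0.0103, 0.0586]
eef_rot: [2.193, 2.247, 0.005]
wrist_force: [-0.1, 4.6, 20.7]
opening: 0.005
grasp_force: 10.2
```

apply_moves([
  [[-0.15,0,0.01,0,0,0,0],[-0.3,0,0.02,0,0,0,0],[-0.45,0,0.02,0,0,0,0],[-0.6,0,0.02,0,0,0,0],[-0.75,0,0.02,0,0,0,0],[-0.9,0,0.02,0,0,0,0],[-1.0,0,0.02,0,0,0,0],[-1.0,0,0.02,0,0,0,0]],
])

```text
time: 4.78
ee_pos: [0.583, -0.0201, 0.0586]
eef_rot: [2.193, 2.247, 0.006]
wrist_force: [-0.3, 4.1, 23.0]
opening: 0.005
grasp_force: 11.3
```

apply_moves([
  [[-0.1,0,0,0,0,0,0],[-0.2,0,0,0,0,0,0],[-0.3,0,0,0,0,0,0],[-0.4,0,0,0,0,0,0],[-0.5,0,0,0,0,0,0],[-0.5,0,0,0,0,0,0]],
])

```text
time: 5.28
ee_pos: [0.5831, -0.0251, 0.0586]
eef_rot: [2.193, 2.247, 0.006]
wrist_force: [-1.2, 4.3, 22.4]
opening: 0.007
grasp_force: 11.3
```

apply_moves([
  [[-0.1,0,0,0,0,0,0],[-0.2,0,0,0,0,0,0],[-0.3,0,0,0,0,0,0],[-0.3,0,0,0,0,0,0]],
])

```text
time: 5.62
ee_pos: [0.5831, -0.0254, 0.0586]
eef_rot: [-2.192, -2.25, -0.008]
wrist_force: [-1.9, 17.5, 25.6]
opening: 0.003
grasp_force: 12.6
```

Hard stop: the finger halted and the lateral force jumped to 17.5 N after 26.6 mm of travel. I'll take most of the side load off, then lift straight up.

apply_moves([
  [[0.1,0,0,0,0,0,0],[0.2,0,0,0,0,0,0],[0.2,0,-0.1,0,0,0,0],[0.2,0,-0.3,0,0,0,0],[0.2,0,-1,0,0,0,0],[0.2,0,-3,0,0,0,0],[0.2,0,-6,0,0,0,0],[3,0,-9,0,0,0,0],[7,0,-12,0,0,0,0],[11,0,-13,0,0,0,0],[15,0,-13,0,0,0,0],[15,0,-13,0,0,0,0]],
])

```text
time: 6.62
ee_pos: [0.5771, 0.1291, 0.1879]
eef_rot: [-2.185, -2.255, -0.004]
wrist_force: [-1.1, 1.5, 0.4]
opening: 0.005
grasp_force: 0.0
```

```bash
python3 - <<'E'
from h import *
f=grab_frame("scene");cv2.imwrite("pics/s3.png",cv2.resize(f[115:215,115:260],None,fx=5,fy=5,interpolation=cv2.INTER_CUBIC))
f=grab_frame("top");cv2.imwrite("pics/t3.png",cv2.resize(f[165:250,310:465],None,fx=5,fy=5,interpolation=cv2.INTER_CUBIC))
s=get_state();print(s['time'],s['ee_pos'],s['wrist_force'])
E
```

```text
6.7167 [0.57717645 0.12364778 0.18694541] [-0.80261245 -0.77842206  0.32874124]
```

View pics/s3.png

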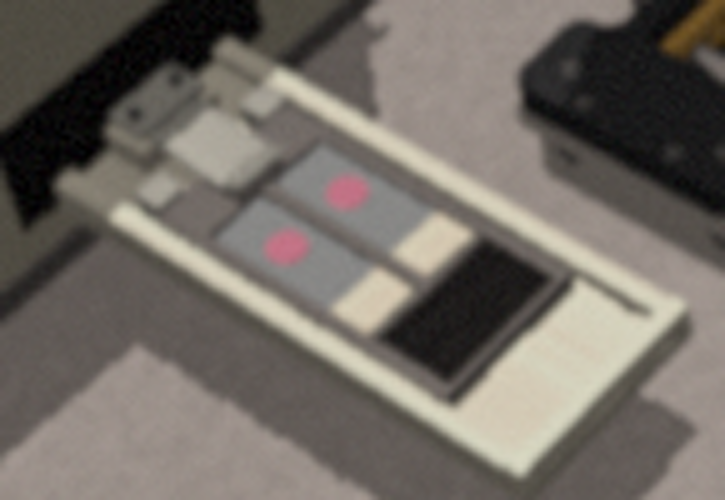

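View pics/t3.png

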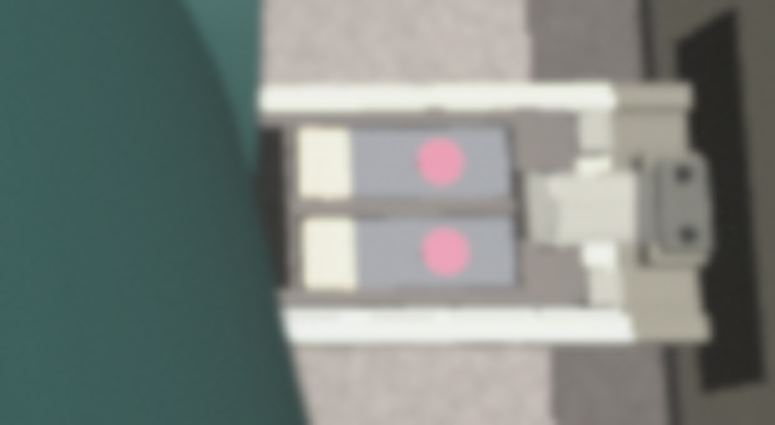

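Both stops, at about (580,135) and (590,285) in the top crop, touch the leading edge. The spring rides on the holder. The slide marks moved about 26.5 mm, matching the finger travel, so nothing slipped back. Let the arm settle, then hand in.

apply_moves([
  [[0,0,0,0,0,0,0],[0,0,0,0,0,0,0],[0,0,0,0,0,0,0]],
])

```text
time: 6.97
ee_pos: [0.5777, 0.1197, 0.1867]
eef_rot: [2.197, 2.246, -0.001]
wrist_force: [-0.8, -0.7, 0.2]
opening: 0.005
grasp_force: 0.0
```

```bash
python3 -c "
from plant import order
print(order.finish_job())"
```

```text
the job is handed in; nothing more can be done
None
```

The holder is fully home against both steel stops with the leaf spring riding on it, the arm is clear, and the job was handed in at about 7 s; no verdict came back.

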